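# Empty the offcut tray and hang it up

## Task

Lift the loaded steel tray level by the black middle of its handle and tip its three metal offcuts over the open front into the blue bin, without touching them with the gripper. Set the empty tray down flat on the rubber mat and let go of it, then take it again near one end of its handle and hang it by the black middle of the handle on the hook of the stand, hanging freely and hardly swinging. Leave the other things on the bench where they are.

Things in the scene. Friction and masses are not known exactly. Their poses are not given: they have to be found in the camera images.
- tray: sheet-steel scoop tray, 120 (its x) x 150 mm (its y), 3 mm floor, 3 mm thick walls 30 mm high on both y sides and at +x; the -x side is fully open, no lip. A rigid yellow and black handle bridges it. Origin at the centre of the underside, z up. 0.25 kg, 20 % more or less. Starts on the mat, open side roughly facing the robot
- tray_grip (a point): centre of the tray's handle bar, 121 mm above its underside, axes as the tray's. The level bar runs along y over x = 0: 150 mm long, 14 mm wide (x), 18 mm high, underside 112 mm above the tray's underside; its middle 50 mm is black, the rest yellow. Two yellow uprights, 14 mm (x) x 6 mm, carry it at y = +-72 mm
- bar_a: aluminium square bar offcut, 65 (x) x 22 x 22 mm, 70 g, lying loose in the tray; origin at the centre of the underside. All offcuts slide on the tray's floor when it is tilted more than about 27 to 34 degrees
- bar_b: brass flat bar offcut, 70 (x) x 26 x 14 mm, 80 g, lying loose in the tray; origin at the centre of the underside
- bar_c: copper T-section offcut, 60 (x) x 28 x 22 mm, 70 g, lying loose in the tray; origin at the centre of the underside
- bin: blue open bin fixed to the bench, 200 x 200 mm outside, 80 mm high, 5 mm walls and floor; origin at the centre of the underside. It may stand on the robot's left or right
- mat: black rubber mat, 200 x 200 x 3 mm, fixed to the bench; origin at the centre of the underside
- hook: hook stand fixed to the bench, on the side where the bin is not: green base 170 (x) x 110 x 10 mm, round post 20 mm thick, 212 mm tall, at x = +95 mm; from it a level round arm, 10 mm thick, centreline 200 mm high, runs towards -x (roughly to the robot) to x = -35 mm and turns up into a tip ending 227 mm high at x = -45 mm. Origin on the bench below the seat, z up
- hook_seat (a point): where the handle bar's underside should rest: top of the hook's arm at x = 0, 205 mm above the bench, 85 mm from the post's face; axes as the hook stand's. Hung with the bar across the arm, the bar's centre is 9 mm above this point and the tray, open side to the robot or to the post, clears the post by 25 mm
- wrench: bystander: open-ended wrench lying on the bench, about 180 mm long, origin on the underside
- hammer: bystander: hammer lying on the bench, about 260 mm long, origin on the underside
- screwdriver: bystander: screwdriver lying on the bench, about 200 mm long, origin on the underside
- spray_can: bystander: upright can, 56 mm diameter, 130 mm high, origin at the centre of the underside
- disc_stack: bystander: stack of red grinding discs, 110 mm diameter, 30 mm high, origin at the centre of the underside
- belt_box: bystander: brown cardboard carton, 100 x 200 x 60 mm, origin at the centre of the underside
- tape_measure: bystander: yellow tape measure, 70 x 70 x 37 mm, origin at the centre of the underside

How it is judged (in metres and radians):
On the way, in this order (a step that is already met when the one before it is completed fails the run):
1. the tray is lifted level by the black middle of its handle, with all three offcuts in it (height (world z) of tray above 0.04 m and angle between tray's own z axis and vertical below 0.3 rad and distance between the grasp point and tray_grip below 0.03 m and contact force between the fingers and tray above 1 N and x of bar_a in the frame of tray between -0.07 and 0.065 m and y of bar_a in the frame of tray between -0.075 and 0.075 m and z of bar_a in the frame of tray between -0.005 and 0.04 m and x of bar_b in the frame of tray between -0.07 and 0.065 m and y of bar_b in the frame of tray between -0.075 and 0.075 m and z of bar_b in the frame of tray between -0.005 and 0.04 m and x of bar_c in the frame of tray between -0.07 and 0.065 m and y of bar_c in the frame of tray between -0.075 and 0.075 m and z of bar_c in the frame of tray between -0.005 and 0.04 m), for 0.2 s.
2. the tray is tipped over the bin (angle between tray's own z axis and vertical above 0.45 rad and horizontal distance between tray and bin below 0.25 m), for 0.05 s.
3. all three offcuts lie in the bin (x of bar_a in the frame of bin between -0.1 and 0.1 m and y of bar_a in the frame of bin between -0.1 and 0.1 m and z of bar_a in the frame of bin between -0.005 and 0.075 m and x of bar_b in the frame of bin between -0.1 and 0.1 m and y of bar_b in the frame of bin between -0.1 and 0.1 m and z of bar_b in the frame of bin between -0.005 and 0.075 m and x of bar_c in the frame of bin between -0.1 and 0.1 m and y of bar_c in the frame of bin between -0.1 and 0.1 m and z of bar_c in the frame of bin between -0.005 and 0.075 m), for 0.2 s.
4. the empty tray stands flat on the mat, released (horizontal distance between tray and mat below 0.09 m and height (world z) of tray below 0.01 m and angle between tray's own z axis and vertical below 0.08 rad and contact force between the fingers and tray below 0.1 N and contact force between tray and mat above 1 N and linear speed of tray below 0.03 m/s and angular speed of tray below 0.3 rad/s), for 0.2 s.
5. the tray is lifted off the mat again, held away from the middle of its handle (height (world z) of tray above 0.04 m and contact force between the fingers and tray above 0.5 N and distance between the grasp point and tray_grip above 0.025 m), for 0.2 s.
At the end, for the whole second after the job is handed in: The tray hangs by its handle on the hook, released, hardly swinging (under 0.08 m/s), within 0.3 rad of level, off the mat: handle centre within 30 mm sideways of the arm, 35 mm in front to 40 mm behind the seat, 2 to 20 mm above it. All three offcuts lie in the bin (all of step 3 and x of tray_grip in the frame of hook_seat between -0.035 and 0.04 m and y of tray_grip in the frame of hook_seat between -0.03 and 0.03 m and z of tray_grip in the frame of hook_seat between 0.002 and 0.02 m and angle between tray's own z axis and vertical below 0.3 rad and contact force between tray and hook above 1 N and contact force between tray and mat below 0.1 N and linear speed of tray below 0.08 m/s and angular speed of tray below 0.8 rad/s and contact force between the fingers and tray below 0.1 N); the robot touches nothing.
It fails at once if the gripper touches an offcut (contact force between the fingers and bar_a above 0.5 N or contact force between the fingers and bar_b above 0.5 N or contact force between the fingers and bar_c above 0.5 N).
It fails at once if a bystander is moved by more than 30 mm (distance of any of wrench, hammer, screwdriver, spray_can, disc_stack, belt_box, tape_measure from where it was at the start of the episode above 0.03 m).
It also fails if it takes over 72 s, if anything falls off the work surface, if the arm or the gripper's body presses on something with over 40 N, if the wrist force passes 120 N, or if a joint passes its speed limit or range.

## Robot

A 7-joint arm with a two-finger parallel gripper is mounted at the origin on the work surface. World frame = base frame: x ahead of the robot, y to its left, z up, the work surface at z = 0. Lengths are in m, angles in degrees, forces in N, time in s.
With the tool pointing down it reaches from about 0.425 to 0.925 m from the base axis. Payload 6.8 kg.
Tool frame: the origin (TCP) lies where the fingers leave the gripper's body, on its centre line; the fingertips stand 73 mm ahead of it and the grasp point (between the pads) lies 54 mm ahead of it; z points along the fingers, y is the direction in which the jaws open and shut (so a half turn about z gives the same grasp; the last joint's range is limited). The gripper opens to 85 mm and grips with 20 to 120 N. Pads are 22 mm wide; open, the fingers measure 114 mm over their backs; the gripper's body (76 mm by 85 mm) begins 54 mm behind the grasp point. The pads swing forward as they close: fully open they stand 13 mm farther back than shut.
Start: joints at [-81.71, 27.33, 1.283, 89.118, -0.659, 63.558, -4.761], TCP at [0.169, 0.654, 0.304] pointing down, gripper open.
Joint ranges: [-169.35, 169.35], [-19.33, 120.38], [-80.79, 83.38], [13.8, 139.57], [-78.32, 258.32], [9.67, 109.79], [-169.56, 169.56]. Speed limits (degrees/s): [136.94, 136.94, 180, 180, 180, 180, 180].

## Interface

Orientations are given as [roll, pitch, yaw] about the fixed x, y, z axes, in that order (R = Rz(yaw) Ry(pitch) Rx(roll)).
In Python, from workcell import robot gives the robot as it stands. The module is installed in compiled form; this text tells all that it offers.
- The arm moves only by the tool jog_arm, never from a script. Its argument "series" is a list of rows, each an object with "dp": the shift along the tool's x, y, z scaled (see below), a list of three; "twist": the turn, a rotation vector about the tool's x, y, z scaled (see below), a list of three; "hand": the finger opening in mm, from 0 to 85.4. A call has 1 to 5 rows; each row shifts and turns the commanded pose from where the row before left it, along the tool's axes as they then stand; what a row does not reach is not made up. The controller multiplies each number of a shift by 1 m and each number of a turn by 120 degrees. A row lasts 1/10 s, in which the tool goes at most 50 mm and 8.59 degrees, less where a joint would pass 70% of its speed; a pose out of reach is approached as far as the arm can. A call with a number of a shift or a turn outside -1 to 1 is refused whole. A call with a gripper value outside its range is refused whole. The fingers move at their own pace and stop on an object; "force" is the grip in N (left out, the last holds). Time passes only in rows, so rows that do not move let the fingers close. It gives the time, the measured TCP pose, the force and the opening at its end, in the units of the state.
- robot.read_state(): the state, without advancing time (a new reading comes with each control period).
- robot.capture(name): name is "side" or "top" or "wrist"; returns the picture (400x640x3 uint8, red, green, blue); there is no depth.
- robot.camera_params(name): a dict with "camera_matrix" (3x3 intrinsics, pixels), "rvec" (rotation vector, rad) and "tvec" (3), from world to camera coordinates, as OpenCV has them. Camera axes: x right, y down, z forward; pixel columns grow to the right and rows downward; lengths in m; the calibration is good to about 2 mm. The wrist camera is an equidistant fisheye: a pixel r from the principal point sees the ray r / f radians off the axis. A picture is of the moment at which its call begins: read the wrist's pose just before it. camera_params takes no time and is no camera call; for the wrist camera it gives the pose at the moment of the call.
- robot.finish_job(): hands the job in, once; it reports no verdict.
Trained networks look in the newest picture that a camera, given by its name, has taken for a name from the list of things; names that differ only in an ending like _2 or _b are one class to them, and where a whole thing is asked for, a point or a joint stands for the part that bears it (a point fixed in the world has none). Each returns a list of dicts, best first, with "confidence" (0 to 1); they miss things now and then, are a little off and sometimes report something else, mostly with a low value. They report only what shows in the picture. A call takes as long as a camera call.
- robot.trace(camera, name): "mask" (400x640 bool, what is visible of it) and "extent" ([centre column, centre row, width, height] in pixels, round what is visible of it).
The state is a dict: "time": time; "joint_pos": joint angles; "dq": joint speeds; "joint_torque": joint torques, N m; "tcp_pos": TCP position; "tool_rot": TCP orientation; "force": force on the tool from outside, world axes, zero at the start; "torque": the same for the moment, N m; "opening": finger opening in m.
Only numpy, scipy, OpenCV 4.12 (cv2) and the standard library are available. Lean on these libraries where they do the work, as an engineer would, in place of code of your own. Each camera call takes 0.05 s, during which the arm holds its last target. There are 200 camera calls.

## Working session

There is one attempt and no reset: what is moved stays moved. The work goes in short steps, Python scripts to look and compute and a tool call to move; the robot and the scene stay as the last step left them, time stands still between calls to the robot, and variables do not carry over. Pictures are saved under pics/ and viewed, about 8 in all and at most 12, crops included, and the job is handed in when it is done.

Besides the shell and the picture viewer there is one more tool, called after "Request:" by a JSON object that holds its "op" and its "data", one argument or row to a line. jog_arm: Moves the arm, as the interface text tells. Its arguments: {"type":"object","properties":{"series":{"type":"array","items":{"type":"object","properties":{"dp":{"type":"array","items":{"type":"number","minimum":-1,"maximum":1}},"twist":{"type":"array","items":{"type":"number","minimum":-1,"maximum":1}},"hand":{"type":"number"}}}},"force":{"type":"number"}},"required":["series"]}

```bash
mkdir -p pics; cat > h.py <<'E'
import numpy as np, cv2
from scipy.spatial.transform import Rotation as R
from workcell import robot
def save(n,img): cv2.imwrite('pics/'+n,cv2.cvtColor(img,cv2.COLOR_RGB2BGR))
def cam(c):
    p=robot.camera_params(c); return np.array(p['camera_matrix'],float),cv2.Rodrigues(np.array(p['rvec'],float))[0],np.array(p['tvec'],float).ravel()
def proj(c,P):
    K,Rm,t=cam(c); q=(np.atleast_2d(P)@Rm.T+t)@K.T; return q[:,:2]/q[:,2:]
def unproj(c,uv,z):
    K,Rm,t=cam(c); uv=np.atleast_2d(uv).astype(float)
    d=(np.c_[uv,np.ones(len(uv))]@np.linalg.inv(K).T)@Rm; o=-Rm.T@t
    return o+d*((z-o[2])/d[:,2])[:,None]
E
python3 - <<'E'
from h import *
s=robot.read_state(); print({k:np.round(v,3) for k,v in s.items()})
for c in('top','side'):
    im=robot.capture(c); save(c+'0.png',im); K,Rm,t=cam(c); print(c,np.round(-Rm.T@t,3),np.round(Rm[2],3),np.round(K,1).tolist())
for n,z in dict(tray=.03,tray_grip=.12,mat=.003,bin=.08,hook=.1,wrench=.01,hammer=.02,screwdriver=.01,spray_can=.13,disc_stack=.03,belt_box=.06,tape_measure=.037).items():
    for d in robot.trace('top',n)[:1]:
        e=d['extent'];print(n,round(d['confidence'],2),np.round(e),np.round(unproj('top',e[:2],z)[0],3))
E
```

```text
{'time': np.float64(0.0), 'joint_pos': array([-81.708,  27.376,   1.279,  89.177,  -0.658,  63.559,  -4.762]), 'dq': array([ 0.052, -0.105, -0.018,  0.008, -0.024, -0.054,  0.02 ]), 'joint_torque': array([-1.0000e-03, -5.9645e+01,  1.6080e+00, -2.8119e+01,  1.2000e-02,
        9.0000e-03,  0.0000e+00]), 'tcp_pos': array([0.169, 0.653, 0.303]), 'tool_rot': array([-1.79896e+02,  9.00000e-03,  1.65517e+02]), 'force': array([ 0.437, -0.73 , -0.717]), 'torque': array([-0.004, -0.008,  0.017]), 'opening': np.float64(0.086)}
top [0.297 0.011 1.505] [ 0.183 -0.021 -0.983] [[438.8, 0.0, 315.9], [0.0, 438.8, 199.3], [0.0, 0.0, 1.0]]
side [ 0.214 -1.066  1.22 ] [ 0.236  0.682 -0.693] [[504.4, 0.0, 327.8], [0.0, 504.4, 200.7], [0.0, 0.0, 1.0]]
tray 0.7 [318. 200.  48.  33.] [ 0.569 -0.027  0.03 ]
tray_grip 0.39 [214. 213.  38.  55.] [0.503 0.303 0.12 ]
mat 0.79 [314. 198.  59.  57.] [ 0.58  -0.014  0.003]
bin 0.75 [415. 225.  75.  69.] [ 0.483 -0.348  0.08 ]
hook 0.64 [214. 212.  38.  59.] [0.509 0.308 0.1  ]
wrench 0.58 [313. 254.  18.  50.] [ 0.386 -0.013  0.01 ]
hammer 0.72 [154. 205.  28.  71.] [0.543 0.532 0.02 ]
screwdriver 0.51 [309. 139.  10.  31.] [0.793 0.006 0.01 ]
spray_can 0.82 [256. 144.  20.  30.] [0.733 0.18  0.13 ]
disc_stack 0.87 [366. 158.  34.  32.] [ 0.724 -0.193  0.03 ]
belt_box 0.93 [472. 207.  61.  33.] [ 0.553 -0.547  0.06 ]
tape_measure 0.68 [402. 165.  18.  16.] [ 0.7   -0.316  0.037]
```

```bash
python3 - <<'E'
import cv2
a=cv2.imread('pics/top0.png')[110:285,130:520]; cv2.imwrite('pics/topc.png',cv2.resize(a,None,fx=2.05,fy=2.05,interpolation=cv2.INTER_CUBIC))
E
```

```text
(no output)
```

View pics/topc.png

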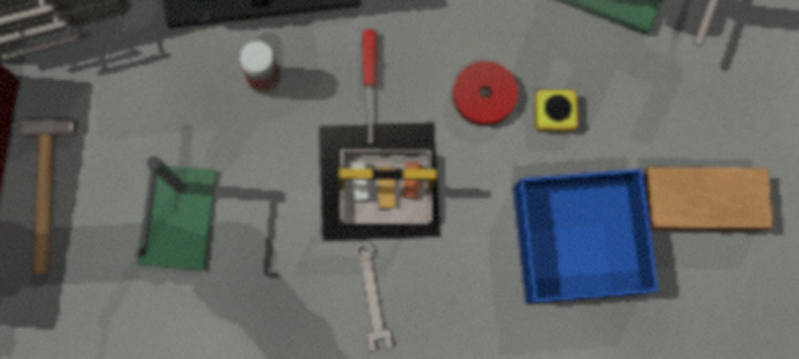

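View pics/side0.png

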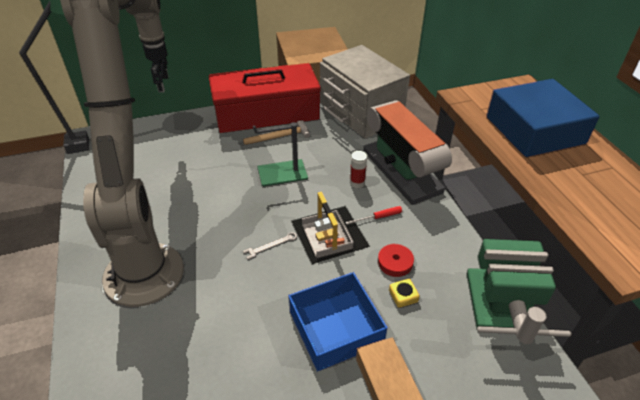

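Top view: yellow/black handle bar at crop (338–437, 173), bin corners about (517,182)-(655,292), hook base about (138–218,168–268) with the hook arm leaning left over it. The side view agrees: bin on the right, hook on the left.

```bash
cat >> h.py <<'E'
def crop(c): return np.array(c)/2.05+[130,110]
E
python3 - <<'E'
from h import *
f=lambda n,pts,z: print(n,np.round(unproj('top',crop(pts),z)[:,:2],3).tolist())
f('bar',[[338,173],[437,173.5]],.13)
f('mat',[[320,126],[434,123],[440,236],[323,240]],.003)
f('bin top',[[516,182],[642,170],[657,290],[528,303]],.08)
f('hook base',[[158,167],[218,172],[207,269],[138,263]],.01)
f('post top',[[155,162]],.212); f('tip',[[143,252]],.227)
m=robot.trace('top','hook')[0]; print(m['confidence'])
im=robot.capture('wrist'); save('w0.png',im)
p=robot.camera_params('wrist'); print(p); K,Rm,t=cam('wrist'); s=robot.read_state()
print(-Rm.T@t, s['tcp_pos'], Rm[2])
E
```

```text
bar [[0.568, 0.049], [0.571, -0.105]]
mat [[0.674, 0.086], [0.684, -0.11], [0.489, -0.122], [0.478, 0.075]]
bin top [[0.57, -0.238], [0.594, -0.444], [0.4, -0.461], [0.375, -0.255]]
hook base [[0.595, 0.356], [0.589, 0.255], [0.425, 0.264], [0.432, 0.378]]
post top [[0.562, 0.314]]
tip [[0.429, 0.319]]
0.64
{'camera_matrix': array([[309.70691629,   0.        , 319.11428496],
       [  0.        , 309.70691629, 202.02945764],
       [  0.        ,   0.        ,   1.        ]]), 'rvec': array([-2.27156401, -1.76155351, -0.28496271]), 'tvec': array([-0.67450696, -0.04204981,  0.38064301])}
[0.09033986 0.67318224 0.37454148] [0.16881105 0.65357301 0.30391519] [ 0.30529441 -0.07839454 -0.94902561]
```

Request:
{"op": "jog_arm", "data": {
  "series": [
    {"dp": [0,0,-0.03],"hand": 85,"twist": [0,0,0]},
    {"dp": [0,0,-0.04],"hand": 85,"twist": [0,0,0.07]},
    {"dp": [0.012,-0.048,0],"hand": 85,"twist": [0,0,0.07]},
    {"dp": [0.0,-0.05,0],"hand": 85,"twist": [0,0,0.07]},
    {"dp": [0.0,-0.05,0],"hand": 85,"twist": [0,0,0.07]}
  ],
  "force": 60
}}

```text
time: 1.3
tcp_pos: [0.0811, 0.5312, 0.3741]
tool_rot: [180.0, -0.0, 131.5]
force: [-1.2, 0.2, 0.2]
opening: 0.0849
```

```bash
cat >> h.py <<'E'
def Rm_(rpy): return R.from_euler('xyz',rpy,degrees=True)
def plan(wps,p=None,rot=None,log=True):
    """wps: list of (pos, rpy, n rows); prints dp (tool axes), twist/120 rows"""
    s=robot.read_state(); p=np.array(s['tcp_pos'] if p is None else p); q=Rm_(s['tool_rot'] if rot is None else rot)
    for P,rpy,n in wps:
        P=np.array(P); Q=Rm_(rpy); w=(q.inv()*Q).as_rotvec()/n; d=(P-p)/n
        print('->',P,rpy,'step mm',round(np.linalg.norm(d)*1e3,1),'deg',round(np.degrees(np.linalg.norm(w)),2))
        for i in range(n):
            print('  dp',np.round(q.inv().apply(d),3).tolist(),'tw',np.round(np.degrees(w)/120,3).tolist())
            p=p+np.round(0*d+d,4); q=q*R.from_rotvec(w)
E
python3 -c "
from h import *
plan([([.45,.36,.374],[180,0,110],9),([.57,-.028,.30],[180,0,91],9)])
s=robot.read_state();print(np.round(s['joint_pos'],2))"
```

```text
-> [0.45  0.36  0.374] [180, 0, 110] step mm 45.2 deg 2.39
  dp [-0.041, 0.018, 0.0] tw [0.0, -0.0, 0.02]
  dp [-0.041, 0.02, 0.0] tw [0.0, -0.0, 0.02]
  dp [-0.04, 0.021, 0.0] tw [0.0, -0.0, 0.02]
  dp [-0.039, 0.023, 0.0] tw [0.0, -0.0, 0.02]
  dp [-0.038, 0.025, 0.0] tw [0.0, -0.0, 0.02]
  dp [-0.037, 0.026, 0.0] tw [0.0, -0.0, 0.02]
  dp [-0.036, 0.028, 0.0] tw [0.0, -0.0, 0.02]
  dp [-0.034, 0.029, 0.0] tw [0.0, -0.0, 0.02]
  dp [-0.033, 0.031, 0.0] tw [0.0, -0.0, 0.02]
-> [ 0.57  -0.028  0.3  ] [180, 0, 91] step mm 45.9 deg 2.11
  dp [-0.045, -0.002, 0.008] tw [0.0, -0.0, 0.018]
  dp [-0.045, -0.001, 0.008] tw [0.0, -0.0, 0.018]
  dp [-0.045, 0.001, 0.008] tw [0.0, -0.0, 0.018]
  dp [-0.045, 0.003, 0.008] tw [0.0, -0.0, 0.018]
  dp [-0.045, 0.004, 0.008] tw [0.0, -0.0, 0.018]
  dp [-0.045, 0.006, 0.008] tw [0.0, -0.0, 0.018]
  dp [-0.044, 0.008, 0.008] tw [0.0, -0.0, 0.018]
  dp [-0.044, 0.009, 0.008] tw [0.0, -0.0, 0.018]
  dp [-0.044, 0.011, 0.008] tw [0.0, -0.0, 0.018]
[-92.55  10.63   5.3  103.34  -1.06  66.04 -45.43]
```

Request:
{"op": "jog_arm", "data": {
  "series": [
    {"dp": [-0.041,0.018,0],"twist": [0,0,0.02],"hand": 85},
    {"dp": [-0.041,0.02,0],"twist": [0,0,0.02],"hand": 85},
    {"dp": [-0.04,0.021,0],"twist": [0,0,0.02],"hand": 85},
    {"dp": [-0.039,0.023,0],"twist": [0,0,0.02],"hand": 85},
    {"dp": [-0.038,0.025,0],"twist": [0,0,0.02],"hand": 85}
  ]
}}

```text
time: 1.8
tcp_pos: [0.2883, 0.4375, 0.3743]
tool_rot: [180.0, -0.0, 119.8]
force: [0.7, -0.2, 0.4]
opening: 0.0849
```

```bash
python3 - <<'E'
from h import *
p=robot.camera_params('wrist'); s=robot.read_state(); im=robot.capture('wrist'); save('w1.png',im)
import json; json.dump(dict(K=p['camera_matrix'].tolist(),r=np.ravel(p['rvec']).tolist(),t=np.ravel(p['tvec']).tolist()),open('w1.json','w')); print(s['tcp_pos'])
E
```

```text
[0.28832095 0.43747011 0.37434381]
```

Request:
{"op": "jog_arm", "data": {
  "series": [
    {"dp": [-0.037,0.026,0],"twist": [0,0,0.02],"hand": 85},
    {"dp": [-0.036,0.028,0],"twist": [0,0,0.02],"hand": 85},
    {"dp": [-0.034,0.029,0],"twist": [0,0,0.02],"hand": 85},
    {"dp": [-0.033,0.031,0],"twist": [0,0,0.02],"hand": 85},
    {"dp": [-0.045,-0.002,0.008],"twist": [0,0,0.018],"hand": 85}
  ]
}}

```text
time: 2.35
tcp_pos: [0.4683, 0.3218, 0.3665]
tool_rot: [179.8, -0.0, 108.1]
force: [1.4, 0.3, -0.2]
opening: 0.0852
```

Request:
{"op": "jog_arm", "data": {
  "series": [
    {"dp": [-0.045,0,0.008],"twist": [0,0,0.018],"hand": 85},
    {"dp": [-0.045,0.001,0.008],"twist": [0,0,0.018],"hand": 85},
    {"dp": [-0.045,0.003,0.008],"twist": [0,0,0.018],"hand": 85},
    {"dp": [-0.045,0.004,0.008],"twist": [0,0,0.018],"hand": 85},
    {"dp": [-0.045,0.006,0.008],"twist": [0,0,0.018],"hand": 85}
  ]
}}

```text
time: 2.85
tcp_pos: [0.5328, 0.1037, 0.3259]
tool_rot: [180.0, -0.0, 97.3]
force: [0.7, -0.0, -0.5]
opening: 0.085
```

```bash
python3 - <<'E'
from h import *
import json
p=robot.camera_params('wrist'); s=robot.read_state(); im=robot.capture('wrist'); save('w2.png',im)
json.dump(dict(K=p['camera_matrix'].tolist(),r=np.ravel(p['rvec']).tolist(),t=np.ravel(p['tvec']).tolist()),open('w2.json','w')); print(s['tcp_pos'],s['tool_rot'],s['joint_pos'])
a=cv2.imread('pics/w1.png');b=cv2.imread('pics/w2.png'); cv2.imwrite('pics/w12.png',cv2.resize(np.vstack([a,b]),(480,600),interpolation=cv2.INTER_AREA))
plan([([.57,-.028,.30],[180,0,91],4)])
E
```

```text
[0.53279397 0.10373709 0.3259018 ] [ 1.79963236e+02 -3.39373051e-02  9.73011683e+01] [-44.61725564  14.799993    32.67532064 107.59001068  -9.18395485
  60.15148337  -0.91796356]
-> [ 0.57  -0.028  0.3  ] [180, 0, 91] step mm 32.6 deg 1.41
  dp [-0.031, 0.005, 0.006] tw [0.0, 0.001, 0.012]
  dp [-0.031, 0.006, 0.006] tw [0.0, 0.001, 0.012]
  dp [-0.031, 0.007, 0.006] tw [0.0, 0.001, 0.012]
  dp [-0.031, 0.008, 0.006] tw [0.0, 0.001, 0.012]
```

View pics/w12.png

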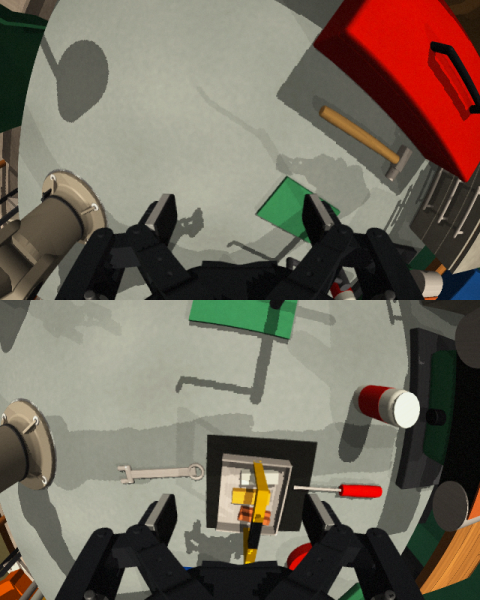

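```bash
cat >> h.py <<'E'
import json
def wcam(n):
    d=json.load(open(n+'.json')); return np.array(d['K']),cv2.Rodrigues(np.array(d['r']))[0],np.array(d['t'])
def wproj(n,P):
    K,Rm,t=wcam(n); q=np.atleast_2d(P)@Rm.T+t; th=np.arctan2(np.hypot(q[:,0],q[:,1]),q[:,2]); u=q[:,:2]/np.hypot(q[:,0],q[:,1])[:,None]
    return u*th[:,None]*K[0,0]+K[:2,2]
def wunproj(n,uv,z):
    K,Rm,t=wcam(n); v=(np.atleast_2d(uv)-K[:2,2])/K[0,0]; th=np.linalg.norm(v,axis=1)
    c=np.c_[v/th[:,None]*np.sin(th)[:,None],np.cos(th)]@Rm; o=-Rm.T@t
    return o+c*((z-o[2])/c[:,2])[:,None]
def wshot(n):
    p=robot.camera_params('wrist'); save(n+'.png',robot.capture('wrist'))
    json.dump(dict(K=p['camera_matrix'].tolist(),r=np.ravel(p['rvec']).tolist(),t=np.ravel(p['tvec']).tolist()),open(n+'.json','w'))
E
python3 - <<'E'
from h import *
im=cv2.imread('pics/w2.png'); hsv=cv2.cvtColor(im,cv2.COLOR_BGR2HSV)
v=lambda p:[[a*640/480,(b-300)*640/480] for a,b in p]
print('mat',np.round(wunproj('w2',v([(210,435),(317,444),(302,530),(207,525)]),.003),3).tolist())
print('bar top +y end, centre-ish',np.round(wunproj('w2',v([(257,461),(250,565)]),.13),3).tolist())
f=lambda p:np.round(np.array(p)*.75+[0,300]).tolist()
from math import *
Y=radians(1); rot=lambda p:np.array([.57+p[0]*cos(Y)-p[1]*sin(Y),-.028+p[0]*sin(Y)+p[1]*cos(Y),.003+p[2]])
pts=[rot(p) for p in [(-.007,.075,.13),(.007,.075,.13),(-.007,-.075,.13),(.007,-.075,.13),(-.06,.075,0),(.06,.075,.03),(.06,-.075,.03),(-.06,-.075,0)]]
px=wproj('w2',pts); print(f(px))
for p in px: cv2.circle(im,tuple(int(round(x)) for x in p),2,(255,0,255),-1)
cv2.imwrite('pics/w2c.png',cv2.resize(im[150:390,230:460],None,fx=2.4,fy=2.4))
E
```

```text
mat [[0.484, 0.078, 0.003], [0.679, 0.087, 0.003], [0.697, -0.106, 0.003], [0.493, -0.115, 0.003]]
bar top +y end, centre-ish [[0.557, 0.086, 0.13], [0.575, -0.091, 0.13]]
[[256.0, 491.0], [267.0, 492.0], [242.0, 571.0], [251.0, 571.0], [222.0, 454.0], [290.0, 467.0], [275.0, 536.0], [216.0, 522.0]]
```

View pics/w2c.png

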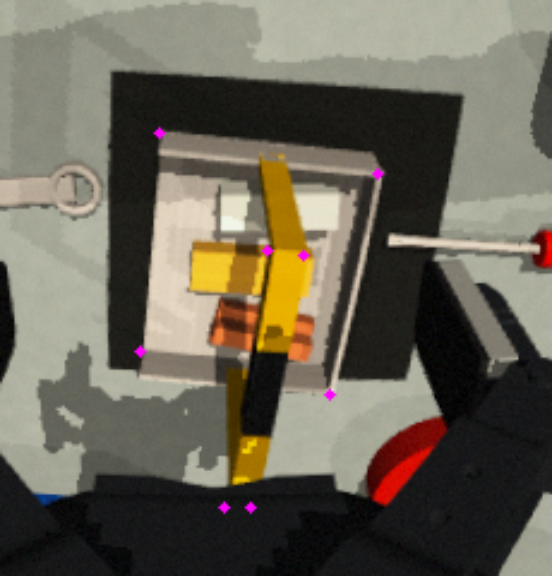

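The overlay of the estimated pose matches the picture well: bar near end at (267–304,253) and tray corners at (160,133) and (378,174). Approaching and gripping.

Request:
{"op": "jog_arm", "data": {
  "series": [
    {"dp": [-0.031,0.005,0.006],"twist": [0,0,0.013],"hand": 85},
    {"dp": [-0.031,0.006,0.006],"twist": [0,0,0.013],"hand": 85},
    {"dp": [-0.031,0.007,0.006],"twist": [0,0,0.013],"hand": 85},
    {"dp": [-0.031,0.008,0.008],"twist": [0,0,0.013],"hand": 85},
    {"dp": [-0.005,0.005,0.03],"twist": [0,0,0],"hand": 85}
  ]
}}

```text
time: 3.4
tcp_pos: [0.5765, -0.0255, 0.2724]
tool_rot: [179.6, 0.1, 90.8]
force: [0.8, 0.7, 0.8]
opening: 0.0851
```

```bash
python3 -c "
from h import *
s=robot.read_state();print(np.round(s['joint_pos'],2),s['tcp_pos'],s['tool_rot'])
plan([([.57,-.028,.176],[180,0,91],3)])"
```

```text
[-30.84  22.52  35.06 106.75 -15.49  55.1   11.8 ] [ 0.57653592 -0.02552772  0.27237898] [1.79616113e+02 7.30757276e-02 9.07698356e+01]
-> [ 0.57  -0.028  0.176] [180, 0, 91] step mm 32.2 deg 0.15
  dp [-0.001, -0.002, 0.032] tw [0.001, 0.0, -0.001]
  dp [-0.001, -0.002, 0.032] tw [0.001, 0.0, -0.001]
  dp [-0.001, -0.002, 0.032] tw [0.001, 0.0, -0.001]
```

Request:
{"op": "jog_arm", "data": {
  "series": [
    {"dp": [-0.001,-0.002,0.032],"twist": [0.001,0,-0.001],"hand": 85},
    {"dp": [-0.001,-0.002,0.032],"twist": [0.001,0,-0.001],"hand": 85},
    {"dp": [0,-0.002,0.032],"twist": [0.001,0,0],"hand": 85},
    {"dp": [0,0,0],"twist": [0,0,0],"hand": 40},
    {"dp": [0,0,0],"twist": [0,0,0],"hand": 0}
  ],
  "force": 80
}}

```text
time: 3.9
tcp_pos: [0.5685, -0.023, 0.1743]
tool_rot: [-179.6, 0.0, 91.4]
force: [0.3, 0.3, 0.5]
opening: 0.0586
```

Request:
{"op": "jog_arm", "data": {
  "series": [
    {"dp": [0,0,0],"twist": [0,0,0],"hand": 0},
    {"dp": [0,0,0],"twist": [0,0,0],"hand": 0},
    {"dp": [0,0,0],"twist": [0,0,0],"hand": 0}
  ]
}}

```text
time: 4.2
tcp_pos: [0.5697, -0.0231, 0.1755]
tool_rot: [-179.9, -0.0, 91.4]
force: [2.0, 0.5, -6.2]
opening: 0.0127
```

```bash
cat >> h.py <<'E'
def gplan(wps,fr=None,L=.054):
    """wps: (grip pos, delta rotvec deg in tool frame, weights); prints rows keeping the grip point on a straight line"""
    s=robot.read_state(); p=np.array(s['tcp_pos']); q=Rm_(s['tool_rot']); 
    g=p+q.apply([0,0,L]); print('grip',np.round(g,4))
    for P,w,wt in wps:
        P=np.array(P); wt=np.array(wt,float)/sum(wt); d=P-g
        for f in wt:
            g2=g+d*f; q2=q*R.from_rotvec(np.radians(w)*f); p2=g2-q2.apply([0,0,L])
            print(' ',json.dumps(dict(dp=np.round(q.inv().apply(p2-p),3).tolist(),twist=np.round(np.array(w)*f/120,3).tolist(),hand=0)),round(np.linalg.norm(p2-p)*1e3))
            p,q,g=p2,q2,g2
        print('end tcp',np.round(p,3),np.round(q.as_euler('xyz',degrees=True),1))
E
python3 -c "
from h import *
gplan([([.57,-.026,.22],[0,0,0],[1,2,2,1]),([.468,-.374,.235],[0,0,-55],[1,2,3,3,3,3,3,2,1.5,.8])])"
```

```text
grip [ 0.5696 -0.023   0.1215]
  {"dp": [-0.0, 0.0, -0.016], "twist": [0.0, 0.0, 0.0], "hand": 0} 16
  {"dp": [-0.001, 0.0, -0.033], "twist": [0.0, 0.0, 0.0], "hand": 0} 33
  {"dp": [-0.001, 0.0, -0.033], "twist": [0.0, 0.0, 0.0], "hand": 0} 33
  {"dp": [-0.0, 0.0, -0.016], "twist": [0.0, 0.0, 0.0], "hand": 0} 16
end tcp [ 0.57  -0.026  0.274] [-179.9   -0.    91.4]
  {"dp": [-0.015, -0.005, -0.001], "twist": [0.0, 0.0, -0.021], "hand": 0} 16
  {"dp": [-0.031, -0.011, -0.001], "twist": [0.0, 0.0, -0.041], "hand": 0} 33
  {"dp": [-0.044, -0.021, -0.002], "twist": [0.0, 0.0, -0.062], "hand": 0} 49
  {"dp": [-0.041, -0.026, -0.002], "twist": [0.0, 0.0, -0.062], "hand": 0} 49
  {"dp": [-0.037, -0.031, -0.002], "twist": [0.0, 0.0, -0.062], "hand": 0} 49
  {"dp": [-0.033, -0.036, -0.002], "twist": [0.0, 0.0, -0.062], "hand": 0} 49
  {"dp": [-0.028, -0.04, -0.002], "twist": [0.0, 0.0, -0.062], "hand": 0} 49
  {"dp": [-0.015, -0.029, -0.001], "twist": [0.0, 0.0, -0.041], "hand": 0} 33
  {"dp": [-0.01, -0.022, -0.001], "twist": [0.0, 0.0, -0.031], "hand": 0} 24
  {"dp": [-0.004, -0.012, -0.001], "twist": [0.0, 0.0, -0.016], "hand": 0} 13
end tcp [ 0.468 -0.374  0.289] [-1.799e+02 -1.000e-01  1.464e+02]
```

Request:
{"op": "jog_arm", "data": {
  "series": [
    {"dp": [0,0,-0.015],"twist": [0,0,0],"hand": 0},
    {"dp": [0,0,-0.025],"twist": [0,0,0],"hand": 0},
    {"dp": [0,0,-0.025],"twist": [0,0,0],"hand": 0},
    {"dp": [0,0,-0.02],"twist": [0,0,0],"hand": 0},
    {"dp": [0,0,-0.01],"twist": [0,0,0],"hand": 0}
  ]
}}

```text
time: 4.7
tcp_pos: [0.5691, -0.0234, 0.2713]
tool_rot: [-179.8, -0.0, 91.3]
force: [0.9, 0.1, -4.2]
opening: 0.0128
```

Request:
{"op": "jog_arm", "data": {
  "series": [
    {"dp": [0,0,0],"twist": [0,0,0],"hand": 0},
    {"dp": [0,0,0],"twist": [0,0,0],"hand": 0},
    {"dp": [0,0,0],"twist": [0,0,0],"hand": 0}
  ]
}}

```text
time: 5.0
tcp_pos: [0.5681, -0.0231, 0.2677]
tool_rot: [-179.5, 0.0, 91.4]
force: [-0.4, -0.3, -4.5]
opening: 0.0129
```

```bash
python3 -c "
from h import *
wshot('w3'); save('s3.png',robot.capture('side'))
s=robot.read_state();print(np.round(s['joint_pos'],2),s['tcp_pos'],s['tool_rot'],s['opening'])
a=cv2.imread('pics/w3.png')[100:400,180:500];b=cv2.imread('pics/s3.png')[150:350,220:460]; cv2.imwrite('pics/ws3.png',np.hstack([cv2.resize(a,(400,375)),cv2.resize(b,(400,333)).copy().repeat(1,0) if 0 else cv2.resize(b,(400,375))]))
gplan([([.57,-.026,.24],[0,0,0],[1]),([.468,-.374,.235],[0,0,-55],[1,2,3,3,3,3,3,2,1.5,.8])])"
```

```text
[-31.17  22.4   35.02 107.59 -15.38  55.23  12.14] [ 0.56832161 -0.02315002  0.26786873] [-1.79524708e+02  1.76548202e-02  9.13523354e+01] 0.012893236687026076
grip [ 0.5679 -0.0232  0.2139]
  {"dp": [-0.003, 0.002, -0.026], "twist": [0.0, 0.0, 0.0], "hand": 0} 26
end tcp [ 0.57  -0.026  0.294] [-179.5    0.    91.4]
  {"dp": [-0.015, -0.005, 0.0], "twist": [0.0, 0.0, -0.021], "hand": 0} 16
  {"dp": [-0.031, -0.011, 0.001], "twist": [0.0, 0.0, -0.041], "hand": 0} 33
  {"dp": [-0.044, -0.021, 0.001], "twist": [0.0, 0.0, -0.062], "hand": 0} 49
  {"dp": [-0.041, -0.026, 0.001], "twist": [0.0, 0.0, -0.062], "hand": 0} 49
  {"dp": [-0.037, -0.031, 0.001], "twist": [0.0, 0.0, -0.062], "hand": 0} 49
  {"dp": [-0.033, -0.036, 0.001], "twist": [0.0, 0.0, -0.062], "hand": 0} 49
  {"dp": [-0.028, -0.04, 0.001], "twist": [0.0, 0.0, -0.062], "hand": 0} 49
  {"dp": [-0.015, -0.029, 0.001], "twist": [0.0, 0.0, -0.041], "hand": 0} 33
  {"dp": [-0.01, -0.022, 0.0], "twist": [0.0, 0.0, -0.031], "hand": 0} 24
  {"dp": [-0.004, -0.012, 0.0], "twist": [0.0, 0.0, -0.016], "hand": 0} 13
end tcp [ 0.468 -0.374  0.289] [-179.7   -0.4  146.4]
```

View pics/ws3.png

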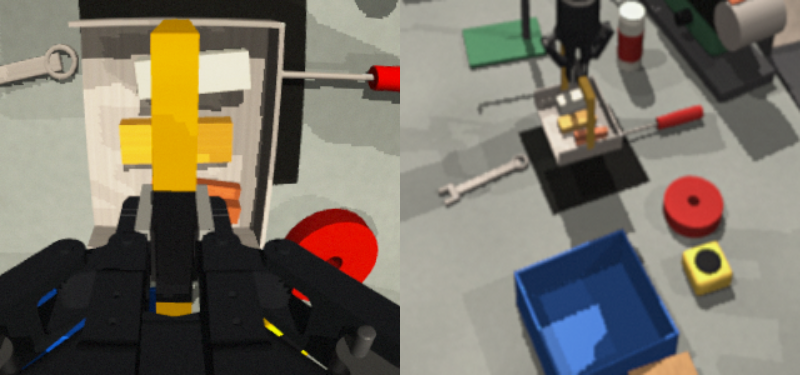

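Tray lifted level, gripped on the black part, with all three offcuts in it. Next is the move over the bin.

Request:
{"op": "jog_arm", "data": {
  "series": [
    {"dp": [-0.003,0.002,-0.02],"twist": [0,0,0],"hand": 0},
    {"dp": [-0.015,-0.005,-0.007],"twist": [0,0,-0.021],"hand": 0},
    {"dp": [-0.031,-0.011,0],"twist": [0,0,-0.041],"hand": 0},
    {"dp": [-0.044,-0.021,0],"twist": [0,0,-0.062],"hand": 0},
    {"dp": [-0.041,-0.026,0],"twist": [0,0,-0.062],"hand": 0}
  ]
}}

```text
time: 5.6
tcp_pos: [0.5295, -0.1671, 0.2956]
tool_rot: [-179.6, -0.2, 114.1]
force: [1.1, -1.3, -4.4]
opening: 0.0128
```

Request:
{"op": "jog_arm", "data": {
  "series": [
    {"dp": [-0.037,-0.031,0],"twist": [0,0,-0.062],"hand": 0},
    {"dp": [-0.033,-0.036,0],"twist": [0,0,-0.062],"hand": 0},
    {"dp": [-0.028,-0.04,0],"twist": [0,0,-0.062],"hand": 0},
    {"dp": [-0.015,-0.029,0],"twist": [0,0,-0.041],"hand": 0},
    {"dp": [-0.01,-0.022,0],"twist": [0,0,-0.031],"hand": 0}
  ]
}}

```text
time: 6.1
tcp_pos: [0.4713, -0.364, 0.296]
tool_rot: [-179.7, -0.3, 144.6]
force: [-0.7, 0.3, -4.5]
opening: 0.0128
```

```bash
python3 -c "
from h import *
s=robot.read_state();print(np.round(s['joint_pos'],2),s['tcp_pos'],s['tool_rot'],s['opening'])
gplan([([.468,-.374,.232],[0,0,0],[1]),([.468,-.374,.232],[-54,0,0],[1,2,2,2,2,2,2])])"
```

```text
[  8.7   22.22  29.88 102.25 -12.32  59.18  97.76] [ 0.47131199 -0.36404243  0.29595992] [-179.70805854   -0.34470122  144.60120192] 0.012793139923171002
grip [ 0.4709 -0.3641  0.242 ]
  {"dp": [-0.003, -0.01, 0.01], "twist": [0.0, 0.0, 0.0], "hand": 0} 14
end tcp [ 0.468 -0.374  0.286] [-179.7   -0.3  144.6]
  {"dp": [-0.0, -0.004, 0.0], "twist": [-0.035, 0.0, 0.0], "hand": 0} 4
  {"dp": [0.0, -0.008, 0.001], "twist": [-0.069, 0.0, 0.0], "hand": 0} 8
  {"dp": [-0.0, -0.008, 0.001], "twist": [-0.069, 0.0, 0.0], "hand": 0} 8
  {"dp": [0.0, -0.008, 0.001], "twist": [-0.069, 0.0, 0.0], "hand": 0} 8
  {"dp": [-0.0, -0.008, 0.001], "twist": [-0.069, 0.0, 0.0], "hand": 0} 8
  {"dp": [0.0, -0.008, 0.001], "twist": [-0.069, 0.0, 0.0], "hand": 0} 8
  {"dp": [-0.0, -0.008, 0.001], "twist": [-0.069, 0.0, 0.0], "hand": 0} 8
end tcp [ 0.443 -0.41   0.264] [126.3  -0.3 144.6]
```

Request:
{"op": "jog_arm", "data": {
  "series": [
    {"dp": [-0.003,-0.01,0.008],"twist": [0,0,0],"hand": 0},
    {"dp": [0,-0.004,0],"twist": [-0.035,0,0],"hand": 0},
    {"dp": [0,-0.008,0.001],"twist": [-0.069,0,0],"hand": 0},
    {"dp": [0,-0.008,0.001],"twist": [-0.069,0,0],"hand": 0}
  ]
}}

```text
time: 6.5
tcp_pos: [0.4601, -0.3852, 0.2838]
tool_rot: [159.1, -0.3, 144.7]
force: [-0.4, -0.2, -5.0]
opening: 0.0127
```

```bash
python3 -c "
from h import *
s=robot.read_state();print(np.round(s['joint_pos'],2),s['tcp_pos'],s['tool_rot'],s['opening'])
gplan([([.468,-.374,.232],[-33,0,0],[1,1,1,1])])"
```

```text
[ 25.6   24.89  22.62 101.   -33.22  64.77 118.21] [ 0.46009088 -0.38521807  0.28382917] [159.11818257  -0.27786129 144.72517976] 0.012727017533905703
grip [ 0.471  -0.3694  0.2334]
  {"dp": [-0.0, -0.009, 0.0], "twist": [-0.069, 0.0, 0.0], "hand": 0} 9
  {"dp": [-0.0, -0.009, 0.0], "twist": [-0.069, 0.0, 0.0], "hand": 0} 9
  {"dp": [-0.0, -0.009, -0.0], "twist": [-0.069, 0.0, 0.0], "hand": 0} 9
  {"dp": [-0.0, -0.009, -0.0], "twist": [-0.069, 0.0, 0.0], "hand": 0} 9
end tcp [ 0.443 -0.41   0.264] [126.1  -0.3 144.7]
```

Request:
{"op": "jog_arm", "data": {
  "series": [
    {"dp": [0,-0.009,0],"twist": [-0.069,0,0],"hand": 0},
    {"dp": [0,-0.009,0],"twist": [-0.069,0,0],"hand": 0},
    {"dp": [0,-0.009,0],"twist": [-0.069,0,0],"hand": 0},
    {"dp": [0,-0.008,0],"twist": [-0.06,0,0],"hand": 0},
    {"dp": [0,0,0],"twist": [0,0,0],"hand": 0}
  ]
}}

```text
time: 7.0
tcp_pos: [0.4393, -0.4118, 0.2614]
tool_rot: [127.4, -0.8, 144.3]
force: [-0.4, 0.1, -3.7]
opening: 0.0128
```

Request:
{"op": "jog_arm", "data": {
  "series": [
    {"dp": [0,0,0],"twist": [0,0,0],"hand": 0},
    {"dp": [0,0,0],"twist": [0,0,0],"hand": 0},
    {"dp": [0,0,0],"twist": [0,0,0],"hand": 0}
  ]
}}

```text
time: 7.3
tcp_pos: [0.4434, -0.4092, 0.2671]
tool_rot: [127.5, -0.2, 144.8]
force: [0.7, 0.4, -1.6]
opening: 0.013
```

```bash
python3 -c "
from h import *
s=robot.read_state();print(np.round(s['joint_pos'],2),s['tcp_pos'],s['tool_rot'],s['opening'],s['force'])
save('s4.png',robot.capture('side')); save('t4.png',robot.capture('top'))
for n in ('bar_a','tray'):
  for c in('side','top'): print(n,c,[(round(d['confidence'],2),np.round(d['extent'])) for d in robot.trace(c,n)[:5]])
a=cv2.imread('pics/s4.png')[200:400,250:450];b=cv2.imread('pics/t4.png')[170:290,360:480]; cv2.imwrite('pics/st4.png',np.hstack([cv2.resize(a,(400,400)),cv2.resize(b,(400,400))]))
"
```

```text
[ 44.81  34.89  14.31  98.09 -55.31  83.21 138.52] [ 0.4433775  -0.4092201   0.26705084] [127.50755114  -0.16894634 144.79800463] 0.013011397004529555 [ 0.72703012  0.37723953 -1.64552755]
bar_a side [(0.64, array([338., 318.,  16.,  22.])), (0.57, array([330., 343.,  23.,  11.]))]
bar_a top [(0.45, array([427., 249.,  18.,  12.]))]
tray side [(0.93, array([338., 273.,  70.,  60.]))]
tray top [(0.56, array([421., 215.,  64.,  70.]))]
```

View pics/st4.png

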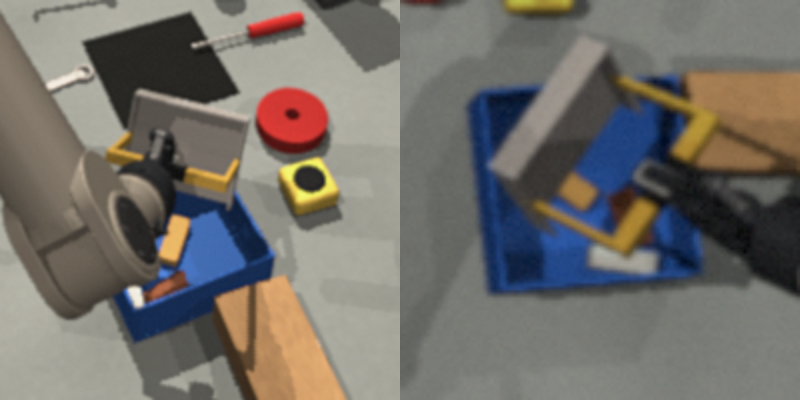

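All three offcuts are in the bin: brass at (175,240) and copper and aluminium at (150,290) in the side crop. The tray is empty. Levelling and going back.

```bash
python3 -c "
from h import *
gplan([([.471,-.37,.262],[52.5,0,0],[1]*7),([.575,-.023,.25],[0,0,53.7],[1,2,3,3,3,3,3,2,1])])"
```

```text
grip [ 0.4668 -0.3751  0.2333]
  {"dp": [-0.0, 0.011, -0.001], "twist": [0.062, 0.0, 0.0], "hand": 0} 11
  {"dp": [-0.0, 0.011, -0.002], "twist": [0.062, 0.0, 0.0], "hand": 0} 11
  {"dp": [-0.0, 0.01, -0.002], "twist": [0.062, 0.0, 0.0], "hand": 0} 11
  {"dp": [-0.0, 0.01, -0.003], "twist": [0.062, 0.0, 0.0], "hand": 0} 10
  {"dp": [-0.0, 0.009, -0.003], "twist": [0.062, 0.0, 0.0], "hand": 0} 10
  {"dp": [-0.0, 0.009, -0.003], "twist": [0.062, 0.0, 0.0], "hand": 0} 10
  {"dp": [-0.0, 0.009, -0.003], "twist": [0.062, 0.0, 0.0], "hand": 0} 9
end tcp [ 0.471 -0.37   0.316] [179.9  -0.3 144.7]
  {"dp": [0.006, 0.016, 0.001], "twist": [0.0, 0.0, 0.021], "hand": 0} 17
  {"dp": [0.012, 0.032, 0.001], "twist": [0.0, 0.0, 0.043], "hand": 0} 35
  {"dp": [0.023, 0.046, 0.002], "twist": [0.0, 0.0, 0.064], "hand": 0} 52
  {"dp": [0.029, 0.043, 0.002], "twist": [0.0, 0.0, 0.064], "hand": 0} 52
  {"dp": [0.034, 0.039, 0.002], "twist": [0.0, 0.0, 0.064], "hand": 0} 52
  {"dp": [0.039, 0.034, 0.002], "twist": [0.0, 0.0, 0.064], "hand": 0} 52
  {"dp": [0.043, 0.028, 0.002], "twist": [0.0, 0.0, 0.064], "hand": 0} 52
  {"dp": [0.031, 0.015, 0.001], "twist": [0.0, 0.0, 0.043], "hand": 0} 35
  {"dp": [0.016, 0.006, 0.001], "twist": [0.0, 0.0, 0.021], "hand": 0} 17
end tcp [ 0.575 -0.023  0.304] [-179.8   -0.2   91. ]
```

Request:
{"op": "jog_arm", "data": {
  "series": [
    {"dp": [0,0.011,-0.001],"twist": [0.062,0,0],"hand": 0},
    {"dp": [0,0.011,-0.002],"twist": [0.062,0,0],"hand": 0},
    {"dp": [0,0.01,-0.002],"twist": [0.062,0,0],"hand": 0},
    {"dp": [0,0.01,-0.003],"twist": [0.062,0,0],"hand": 0},
    {"dp": [0,0.009,-0.003],"twist": [0.062,0,0],"hand": 0}
  ]
}}

```text
time: 8.1
tcp_pos: [0.4613, -0.3834, 0.3071]
tool_rot: [164.9, -0.2, 144.6]
force: [-0.6, 0.7, -3.0]
opening: 0.0128
```

Request:
{"op": "jog_arm", "data": {
  "series": [
    {"dp": [0,0.009,-0.003],"twist": [0.062,0,0],"hand": 0},
    {"dp": [0,0.009,-0.003],"twist": [0.062,0,0],"hand": 0},
    {"dp": [0.006,0.016,0.001],"twist": [0,0,0.021],"hand": 0},
    {"dp": [0.012,0.032,0.001],"twist": [0,0,0.043],"hand": 0},
    {"dp": [0.023,0.044,0.002],"twist": [0,0,0.064],"hand": 0}
  ]
}}

```text
time: 8.6
tcp_pos: [0.4977, -0.274, 0.3128]
tool_rot: [179.6, -0.4, 128.8]
force: [1.4, 1.0, -2.2]
opening: 0.0128
```

Request:
{"op": "jog_arm", "data": {
  "series": [
    {"dp": [0.028,0.041,0.002],"twist": [0,0,0.064],"hand": 0},
    {"dp": [0.033,0.037,0.002],"twist": [0,0,0.064],"hand": 0},
    {"dp": [0.037,0.032,0.002],"twist": [0,0,0.064],"hand": 0},
    {"dp": [0.041,0.027,0.002],"twist": [0,0,0.064],"hand": 0},
    {"dp": [0.031,0.015,0.001],"twist": [0,0,0.043],"hand": 0}
  ]
}}

```text
time: 9.1
tcp_pos: [0.5651, -0.0477, 0.3056]
tool_rot: [179.9, -0.7, 93.5]
force: [1.3, -0.7, -1.9]
opening: 0.0131
```

```bash
python3 -c "
from h import *
s=robot.read_state();print(np.round(s['joint_pos'],2),s['tcp_pos'],s['tool_rot'],s['opening'])
plan([([.575,-.023,.27],[180,0,91],2),([.575,-.023,.178],[180,0,91],3)])"
```

```text
[-27.22  18.91  32.83 105.75 -12.69  58.86  14.33] [ 0.56511412 -0.04772036  0.30557796] [179.94242592  -0.71656833  93.50166428] 0.013091414766754066
-> [ 0.575 -0.023  0.27 ] [180, 0, 91] step mm 22.2 deg 1.3
  dp [0.012, 0.006, 0.018] tw [0.0, -0.003, 0.01]
  dp [0.012, 0.005, 0.018] tw [0.0, -0.003, 0.01]
-> [ 0.575 -0.023  0.178] [180, 0, 91] step mm 30.7 deg 0.0
  dp [-0.0, 0.0, 0.031] tw [-0.0, -0.0, 0.0]
  dp [-0.0, 0.0, 0.031] tw [-0.0, -0.0, 0.0]
  dp [-0.0, 0.0, 0.031] tw [-0.0, -0.0, 0.0]
```

Request:
{"op": "jog_arm", "data": {
  "series": [
    {"dp": [0.012,0.006,0.018],"twist": [0,-0.003,0.01],"hand": 0},
    {"dp": [0.012,0.005,0.018],"twist": [0,-0.003,0.01],"hand": 0},
    {"dp": [0,0,0.03],"twist": [0,0,0],"hand": 0},
    {"dp": [0,0,0.03],"twist": [0,0,0],"hand": 0},
    {"dp": [0,0,0.02],"twist": [0,0,0],"hand": 0}
  ]
}}

```text
time: 9.6
tcp_pos: [0.5736, -0.0269, 0.188]
tool_rot: [-179.9, 0.1, 91.2]
force: [-0.8, 1.1, -2.6]
opening: 0.0126
```

Request:
{"op": "jog_arm", "data": {
  "series": [
    {"dp": [0,0,0.006],"twist": [0,0,0],"hand": 0},
    {"dp": [0,0,0.004],"twist": [0,0,0],"hand": 0},
    {"dp": [0,0,0],"twist": [0,0,0],"hand": 0}
  ]
}}

```text
time: 9.9
tcp_pos: [0.5751, -0.0277, 0.1804]
tool_rot: [179.9, 0.1, 91.2]
force: [0.2, 0.0, -1.6]
opening: 0.0127
```

```bash
python3 -c "
from h import *
s=robot.read_state();print(s['tcp_pos'],s['tool_rot'],s['force'])"
```

```text
[ 0.57505115 -0.02771595  0.18043895] [1.79879011e+02 1.18778344e-01 9.11780962e+01] [ 0.17771963  0.02283262 -1.56946949]
```

Request:
{"op": "jog_arm", "data": {
  "series": [
    {"dp": [0,0,0.002],"twist": [0,0,0],"hand": 0},
    {"dp": [0,0,0.002],"twist": [0,0,0],"hand": 0},
    {"dp": [0,0,0.001],"twist": [0,0,0],"hand": 0}
  ]
}}

```text
time: 10.2
tcp_pos: [0.575, -0.0278, 0.1753]
tool_rot: [179.9, 0.1, 91.2]
force: [0.7, -1.8, 2.7]
opening: 0.013
```

Request:
{"op": "jog_arm", "data": {
  "series": [
    {"dp": [0,0,0],"twist": [0,0,0],"hand": 30},
    {"dp": [0,0,0],"twist": [0,0,0],"hand": 70},
    {"dp": [0,0,0],"twist": [0,0,0],"hand": 70},
    {"dp": [0,0,0],"twist": [0,0,0],"hand": 70},
    {"dp": [0,0,0],"twist": [0,0,0],"hand": 70}
  ]
}}

```text
time: 10.7
tcp_pos: [0.5748, -0.0278, 0.175]
tool_rot: [179.9, 0.1, 91.2]
force: [0.2, -0.2, -0.9]
opening: 0.0698
```

Request:
{"op": "jog_arm", "data": {
  "series": [
    {"dp": [0,0,-0.01],"twist": [0,0,0],"hand": 70},
    {"dp": [-0.025,0,0],"twist": [0,0,0],"hand": 70},
    {"dp": [-0.024,0,0],"twist": [0,0,0],"hand": 70},
    {"dp": [0,0,0],"twist": [0,0,0],"hand": 70}
  ]
}}

```text
time: 11.1
tcp_pos: [0.5756, -0.081, 0.1863]
tool_rot: [179.8, 0.3, 90.9]
force: [-0.4, 0.3, -0.0]
opening: 0.0698
```

```bash
python3 - <<'E'
from h import *
s=robot.read_state();print(np.round(s['joint_pos'],2),s['tcp_pos'],s['tool_rot'],s['opening'],s['force'])
wshot('w5'); a=cv2.imread('pics/w5.png'); g=np.array([.576,-.033,.133])
for dy in (-.075,-.025,.025,.075):
    p=wproj('w5',[g+[-.007,dy,0],g+[.007,dy,0]]); print(np.round(p).tolist())
    for q in p: cv2.circle(a,tuple(int(round(x)) for x in q),3,(255,0,255),-1)
save('t5.png',robot.capture('top')); b=cv2.imread('pics/t5.png')[150:260,270:380]
cv2.imwrite('pics/w5c.png',np.hstack([a[60:400,150:500],cv2.resize(b,(340,340))]))
E
```

```text
[-20.46  28.99  29.28 109.76 -18.94  45.83  19.96] [ 0.5756455  -0.08097238  0.18626281] [179.83344306   0.27135503  90.89139278] 0.06982710051327363 [-0.39083038  0.26118542 -0.00723604]
[[305.0, 323.0], [332.0, 323.0]]
[[305.0, 236.0], [336.0, 237.0]]
[[305.0, 120.0], [341.0, 121.0]]
[[307.0, -1.0], [343.0, -0.0]]
```

View pics/w5c.png

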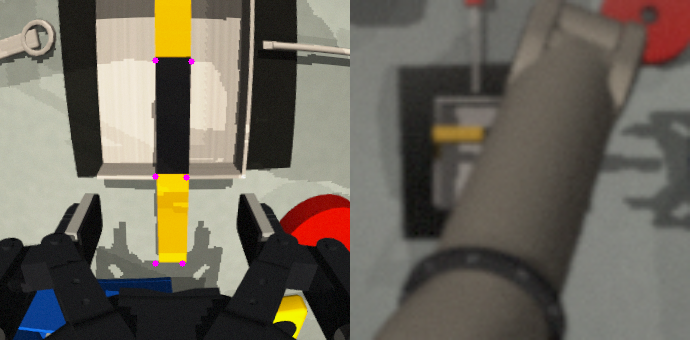

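Tray stands flat and released. The predicted black-section boundaries (rows 60 and 176) match exactly, so the bar centre is at (0.576, -0.033). Gripping at 48 mm towards −y.

Request:
{"op": "jog_arm", "data": {
  "series": [
    {"dp": [0,0,0.009],"twist": [0,0,0],"hand": 70},
    {"dp": [0,0,0],"twist": [0,0,0],"hand": 40},
    {"dp": [0,0,0],"twist": [0,0,0],"hand": 0},
    {"dp": [0,0,0],"twist": [0,0,0],"hand": 0},
    {"dp": [0,0,0],"twist": [0,0,0],"hand": 0}
  ],
  "force": 110
}}

```text
time: 11.7
tcp_pos: [0.576, -0.0766, 0.1762]
tool_rot: [179.9, 0.1, 91.2]
force: [-0.7, 0.1, -1.5]
opening: 0.0127
```

Request:
{"op": "jog_arm", "data": {
  "series": [
    {"dp": [0,0,0],"twist": [0,0,0],"hand": 0},
    {"dp": [0,0,-0.01],"twist": [0,0,0],"hand": 0},
    {"dp": [0,0,-0.025],"twist": [0,0,0],"hand": 0},
    {"dp": [0,0,-0.04],"twist": [0,0,0],"hand": 0},
    {"dp": [0,0,-0.045],"twist": [0,0,0],"hand": 0}
  ]
}}

```text
time: 12.2
tcp_pos: [0.5745, -0.0765, 0.2968]
tool_rot: [-179.9, 0.2, 91.2]
force: [0.7, -0.1, -3.2]
opening: 0.0121
```

Request:
{"op": "jog_arm", "data": {
  "series": [
    {"dp": [0,0,-0.045],"twist": [0,0,0],"hand": 0},
    {"dp": [0,0,-0.035],"twist": [0,0,0],"hand": 0},
    {"dp": [0,0,-0.01],"twist": [0,0,0],"hand": 0},
    {"dp": [0,0,0],"twist": [0,0,0],"hand": 0}
  ]
}}

```text
time: 12.6
tcp_pos: [0.5756, -0.0765, 0.3874]
tool_rot: [179.8, 0.1, 91.2]
force: [0.1, -0.6, -2.2]
opening: 0.012
```

```bash
python3 - <<'E'
from h import *
s=robot.read_state();print(np.round(s['joint_pos'],2),s['tcp_pos'],s['tool_rot'],s['opening'],s['force'],s['torque'])
wshot('w6'); save('t6.png',robot.capture('top'))
im=cv2.cvtColor(cv2.imread('pics/t6.png'),cv2.COLOR_BGR2HSV)
for c in('top','side'):
  if c=='side': save('s6.png',robot.capture('side'))
  for n in('hook','bin'):
    for d in robot.trace(c,n)[:1]: print(c,n,round(d['confidence'],2),np.round(d['extent']));np.save(f'm_{c}_{n}.npy',d['mask'])
a=cv2.imread('pics/t6.png')[160:250,180:270]; b=cv2.imread('pics/s6.png')[110:220,240:350]
cv2.imwrite('pics/hk.png',np.hstack([cv2.resize(a,(400,400),interpolation=cv2.INTER_CUBIC),cv2.resize(b,(400,400),interpolation=cv2.INTER_CUBIC)]))
E
```

```text
[-26.7   15.92  35.24  98.43  -9.71  68.49  12.22] [ 0.57563101 -0.07651383  0.38736922] [1.79760198e+02 1.17257366e-01 9.11852969e+01] 0.011964683200799391 [ 0.11376061 -0.56545274 -2.22573219] [-0.11402322  0.01460143  0.00036763]
top hook 0.68 [215. 214.  38.  54.]
top bin 0.79 [416. 225.  75.  69.]
side hook 0.8 [280. 157.  45.  63.]
side bin 0.66 [339. 320. 101.  98.]
```

View pics/hk.png

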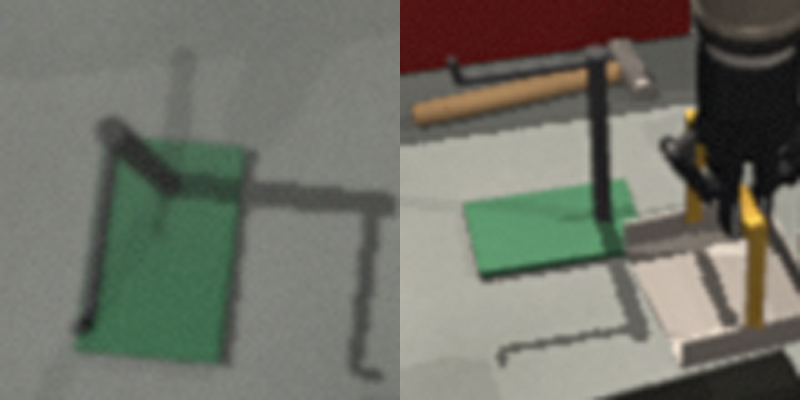

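```bash
python3 - <<'E'
from h import *
from scipy.optimize import least_squares
T=lambda p:np.array(p)/4.4444+[180,160]; S=lambda p:np.array(p)/3.6364+[240,110]
def model(v):
    x,y,a,bx=v; P=np.array([(.095,0,.01),(.095,0,.212),(-.045,0,.227),(bx+.085,-.055,.01),(bx-.085,-.055,.01),(bx-.085,.055,.01),(bx+.085,.055,.01),(-.035,0,.2)])
    c,s=np.cos(a),np.sin(a); return np.c_[x+c*P[:,0]-s*P[:,1],y+s*P[:,0]+c*P[:,1],P[:,2]]
to=T([(172,185),(110,130),(85,325),(245,149),(222,363),(77,350)]); ti=[0,1,2,3,4,5]
so=S([(203,218),(197,52),(53,62),(83,270),(63,203),(228,180),(58,82)]); si=[0,1,2,4,5,6,7]
def res(v):
    M=model(v); return np.r_[(proj('top',M[ti])-to).ravel(),(proj('side',M[si])-so).ravel()]
r=least_squares(res,[.47,.316,-.07,.02],loss='soft_l1'); print(np.round(r.x,4),np.degrees(r.x[2]),r.cost); print(np.round(res(r.x).reshape(-1,2),1).tolist())
for nm,ii,jj in(('top',slice(0,12),1),('side',slice(12,None),2)):
    rr=least_squares(lambda v:res(v)[ii],r.x,loss='soft_l1'); print(nm,np.round(rr.x,4))
E
```

```text
[ 0.47    0.3213 -0.0638  0.044 ] -3.6563127274102016 7.06021574415907
[[-0.3, -1.3], [0.5, -1.2], [-1.2, 0.9], [0.3, -1.5], [-0.3, -0.7], [-0.1, -0.5], [0.1, 0.1], [-0.2, 0.6], [-1.8, -0.0], [-1.0, 1.5], [-0.4, 0.6], [-1.1, -0.1], [0.5, 0.6]]
top [ 0.4679  0.3202 -0.0551  0.0429]
side [ 0.4713  0.3236 -0.0703  0.0464]
```

Hook fit from both cameras: seat at about (0.470, 0.321), yaw −3.7°, residuals about 1 px, and the two cameras agree to 3 mm. In the picture the tip is at (85,325) left and the tray is held level. I'll pass low in front of the tip and thread the arm under the bar.

```bash
python3 -c "
from h import *
plan([([.41,.135,.312],[180,0,86.4],8),([.362,.25,.306],[180,0,86.4],4)])"
```

```text
-> [0.41  0.135 0.312] [180, 0, 86.4] step mm 34.7 deg 0.6
  dp [0.027, -0.02, 0.009] tw [-0.0, 0.0, 0.005]
  dp [0.027, -0.02, 0.009] tw [-0.0, 0.0, 0.005]
  dp [0.026, -0.021, 0.009] tw [-0.0, 0.0, 0.005]
  dp [0.026, -0.021, 0.009] tw [-0.0, 0.0, 0.005]
  dp [0.026, -0.021, 0.009] tw [-0.0, 0.0, 0.005]
  dp [0.026, -0.021, 0.009] tw [-0.0, 0.0, 0.005]
  dp [0.026, -0.022, 0.009] tw [-0.0, 0.0, 0.005]
  dp [0.025, -0.022, 0.009] tw [-0.0, 0.0, 0.005]
-> [0.362 0.25  0.306] [180, 0, 86.4] step mm 31.2 deg 0.0
  dp [0.028, -0.014, 0.001] tw [0.0, -0.0, -0.0]
  dp [0.028, -0.014, 0.001] tw [0.0, -0.0, -0.0]
  dp [0.028, -0.014, 0.001] tw [0.0, -0.0, -0.0]
  dp [0.028, -0.014, 0.001] tw [0.0, -0.0, -0.0]
```

Request:
{"op": "jog_arm", "data": {
  "series": [
    {"dp": [0.02,-0.015,0.006],"twist": [0,0,0.005],"hand": 0},
    {"dp": [0.027,-0.021,0.009],"twist": [0,0,0.005],"hand": 0},
    {"dp": [0.027,-0.021,0.009],"twist": [0,0,0.005],"hand": 0},
    {"dp": [0.027,-0.022,0.01],"twist": [0,0,0.005],"hand": 0},
    {"dp": [0.027,-0.022,0.01],"twist": [0,0,0.005],"hand": 0}
  ]
}}

```text
time: 13.45
tcp_pos: [0.4735, 0.0525, 0.3407]
tool_rot: [179.9, 0.2, 88.1]
force: [0.1, -0.1, -2.9]
opening: 0.0127
```

Request:
{"op": "jog_arm", "data": {
  "series": [
    {"dp": [0.027,-0.022,0.01],"twist": [0,0,0.005],"hand": 0},
    {"dp": [0.027,-0.022,0.01],"twist": [0,0,0.005],"hand": 0},
    {"dp": [0.022,-0.022,0.01],"twist": [0,0,0.005],"hand": 0},
    {"dp": [0,0,0],"twist": [0,0,0],"hand": 0}
  ]
}}

```text
time: 13.85
tcp_pos: [0.4086, 0.133, 0.3095]
tool_rot: [-179.8, 0.2, 86.7]
force: [-0.1, 0.8, -1.7]
opening: 0.0122
```

```bash
python3 -c "
from h import *
s=robot.read_state();print(np.round(s['joint_pos'],2),s['tcp_pos'],s['tool_rot'],s['opening'])
plan([([.362,.25,.306],[180,0,86.4],4)])"
```

```text
[-50.19   2.71  24.92 121.66  -1.25  56.11 -27.87] [0.40859827 0.13299058 0.30945986] [-179.8473409     0.20050951   86.72425433] 0.012225981854204872
-> [0.362 0.25  0.306] [180, 0, 86.4] step mm 31.5 deg 0.1
  dp [0.029, -0.013, 0.001] tw [-0.0, 0.0, 0.001]
  dp [0.029, -0.013, 0.001] tw [-0.0, 0.0, 0.001]
  dp [0.029, -0.013, 0.001] tw [-0.0, 0.0, 0.001]
  dp [0.028, -0.013, 0.001] tw [-0.0, 0.0, 0.001]
```

Request:
{"op": "jog_arm", "data": {
  "series": [
    {"dp": [0.025,-0.013,0],"twist": [0,0,0.001],"hand": 0},
    {"dp": [0.029,-0.013,0],"twist": [0,0,0.001],"hand": 0},
    {"dp": [0.029,-0.013,0.001],"twist": [0,0,0.001],"hand": 0},
    {"dp": [0.03,-0.013,0.001],"twist": [0,0,0.001],"hand": 0},
    {"dp": [0.004,0,0],"twist": [0,0,0],"hand": 0}
  ]
}}

```text
time: 14.35
tcp_pos: [0.3666, 0.2539, 0.3087]
tool_rot: [179.9, 0.1, 86.2]
force: [0.1, 0.9, -2.8]
opening: 0.0125
```

```bash
python3 - <<'E'
from h import *
s=robot.read_state();print(np.round(s['joint_pos'],2),s['tcp_pos'],s['tool_rot'],s['opening'],s['force'])
plan([([.467,.278,.304],[180,0,86.4],4)])
wshot('w7'); a=cv2.imread('pics/w7.png')
def hk(p,x=.47,y=.3213,a=-.0638): 
    p=np.atleast_2d(p);c,s_=np.cos(a),np.sin(a); return np.c_[x+c*p[:,0]-s_*p[:,1],y+s_*p[:,0]+c*p[:,1],p[:,2]]
for q in wproj('w7',hk([(-.045,0,.227),(-.035,0,.205),(0,0,.205),(.05,0,.205),(.095,0,.212)])): cv2.circle(a,tuple(int(round(x)) for x in q),3,(255,0,255),-1); print(np.round(q))
save('s7.png',robot.capture('side')); b=cv2.imread('pics/s7.png')[80:230,200:350]
cv2.imwrite('pics/ws7.png',np.hstack([cv2.resize(a[0:400,120:520],(400,400)),cv2.resize(b,(400,400),interpolation=cv2.INTER_CUBIC)]))
E
```

```text
[-59.29   4.68  17.62 119.62  -1.57  55.95 -44.64] [0.36660398 0.25391324 0.30868331] [1.79935830e+02 9.52421849e-02 8.62026591e+01] 0.012543274027650157 [ 0.09987396  0.9382484  -2.83612792]
-> [0.467 0.278 0.304] [180, 0, 86.4] step mm 25.8 deg 0.06
  dp [0.008, 0.025, 0.001] tw [0.0, 0.0, -0.0]
  dp [0.008, 0.025, 0.001] tw [0.0, 0.0, -0.0]
  dp [0.008, 0.025, 0.001] tw [0.0, 0.0, -0.0]
  dp [0.008, 0.025, 0.001] tw [0.0, 0.0, -0.0]
[425. 119.]
[429. 117.]
[481. 122.]
[540. 129.]
[587. 137.]
```

View pics/ws7.png

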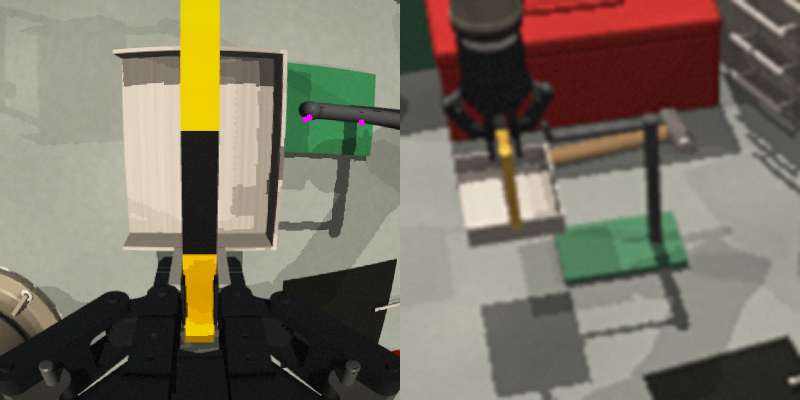

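Wrist picture: hook tip at crop (309,108), against my prediction (305,119), so the hook lies about 5 mm further to +y. I'm correcting the seat to (0.472, 0.326). The tray hangs level in the grip and the bar is above the tip.

Request:
{"op": "jog_arm", "data": {
  "series": [
    {"dp": [0.006,0.018,0.001],"twist": [0,0,0],"hand": 0},
    {"dp": [0.009,0.026,0.001],"twist": [0,0,0],"hand": 0},
    {"dp": [0.01,0.026,0.001],"twist": [0,0,0],"hand": 0},
    {"dp": [0.008,0.023,0.001],"twist": [0,0,0],"hand": 0},
    {"dp": [0.003,0.008,0],"twist": [0,0,0],"hand": 0}
  ]
}}

```text
time: 14.95
tcp_pos: [0.474, 0.2776, 0.3048]
tool_rot: [179.8, 0.2, 85.7]
force: [-0.6, 0.0, -1.9]
opening: 0.0124
```

```bash
python3 - <<'E'
from h import *
s=robot.read_state();print(np.round(s['joint_pos'],2),s['tcp_pos'],s['tool_rot'],s['opening'],s['force'])
wshot('w8'); a=cv2.imread('pics/w8.png')
save('s8.png',robot.capture('side')); b=cv2.imread('pics/s8.png')[80:230,200:350]
cv2.imwrite('pics/ws8.png',np.hstack([cv2.resize(a[0:400,120:520],(400,400)),cv2.resize(b,(400,400),interpolation=cv2.INTER_CUBIC)]))
plan([([.469,.283,.27],[180,0,86],3)])
E
```

```text
[-53.8   15.8   20.41 107.57  -6.14  57.71 -35.11] [0.47395868 0.27759415 0.30481264] [179.82130601   0.19655918  85.70065851] 0.012371398615478047 [-0.57363505  0.00997099 -1.86480399]
-> [0.469 0.283 0.27 ] [180, 0, 86] step mm 11.7 deg 0.11
  dp [0.002, -0.001, 0.012] tw [0.0, 0.001, -0.001]
  dp [0.002, -0.001, 0.012] tw [0.0, 0.001, -0.001]
  dp [0.002, -0.001, 0.012] tw [0.0, 0.001, -0.001]
```

View pics/ws8.png

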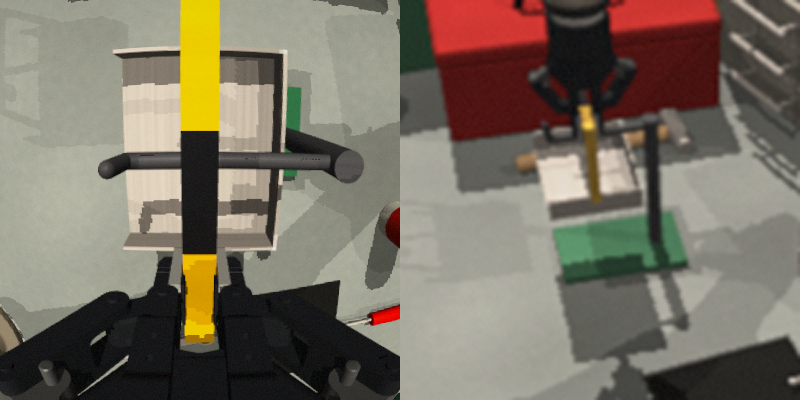

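```bash
python3 - <<'E'
from h import *
f=lambda p,z:print(p,z,np.round(wunproj('w8',[p],z)[0],4))
f((320,154),.205);f((320,161),.2);f((320,131),.2616);f((320,254),.2616);f((228,170),.225);f((468,165),.212)
E
```

```text
(320, 154) 0.205 [0.4786 0.3289 0.205 ]
(320, 161) 0.2 [0.4783 0.324  0.2   ]
(320, 131) 0.2616 [0.4796 0.3471 0.2616]
(320, 254) 0.2616 [0.4759 0.2972 0.2616]
(228, 170) 0.225 [0.4314 0.3283 0.225 ]
(468, 165) 0.212 [0.5642 0.3194 0.212 ]
```

Arm crosses the bar within 2 mm of the black middle (arm y 0.324, black centre 0.322), about 5 mm behind the seat. Lowering.

Request:
{"op": "jog_arm", "data": {
  "series": [
    {"dp": [0.001,-0.002,0.012],"twist": [0,0.001,0],"hand": 0},
    {"dp": [0.001,-0.001,0.012],"twist": [0,0,0],"hand": 0},
    {"dp": [0,0,0.006],"twist": [0,0,0],"hand": 0},
    {"dp": [0,0,0.002],"twist": [0,0,0],"hand": 0},
    {"dp": [0,0,0],"twist": [0,0,0],"hand": 0}
  ]
}}

```text
time: 15.55
tcp_pos: [0.4679, 0.2814, 0.2726]
tool_rot: [179.9, 0.0, 85.9]
force: [-1.2, 0.2, -1.7]
opening: 0.0128
```

Request:
{"op": "jog_arm", "data": {
  "series": [
    {"dp": [0,0,0.002],"twist": [0,0,0],"hand": 0},
    {"dp": [0,0,0.001],"twist": [0,0,0],"hand": 0},
    {"dp": [0,0,0],"twist": [0,0,0],"hand": 0}
  ]
}}

```text
time: 15.85
tcp_pos: [0.4684, 0.2815, 0.2701]
tool_rot: [179.9, 0.0, 85.9]
force: [-0.0, 0.2, -2.3]
opening: 0.0124
```

Request:
{"op": "jog_arm", "data": {
  "series": [
    {"dp": [0,0,0.002],"twist": [0,0,0],"hand": 0},
    {"dp": [0,0,0.001],"twist": [0,0,0],"hand": 0},
    {"dp": [0,0,0],"twist": [0,0,0],"hand": 0}
  ]
}}

```text
time: 16.15
tcp_pos: [0.4683, 0.2814, 0.2668]
tool_rot: [179.9, 0.0, 85.9]
force: [0.3, 0.1, -1.7]
opening: 0.0127
```

Request:
{"op": "jog_arm", "data": {
  "series": [
    {"dp": [0,0,0.001],"twist": [0,0,0],"hand": 0},
    {"dp": [0,0,0],"twist": [0,0,0],"hand": 0}
  ]
}}

```text
time: 16.35
tcp_pos: [0.4684, 0.2815, 0.266]
tool_rot: [179.9, 0.0, 85.9]
force: [-0.1, -0.5, -1.6]
opening: 0.0125
```

Request:
{"op": "jog_arm", "data": {
  "series": [
    {"dp": [0,0,0.001],"twist": [0,0,0],"hand": 0},
    {"dp": [0,0,0],"twist": [0,0,0],"hand": 0}
  ]
}}

```text
time: 16.55
tcp_pos: [0.4685, 0.2815, 0.2656]
tool_rot: [179.9, -0.0, 85.9]
force: [-1.5, -1.2, 3.5]
opening: 0.0122
```

Request:
{"op": "jog_arm", "data": {
  "series": [
    {"dp": [0,0,0.001],"twist": [0,0,0],"hand": 0},
    {"dp": [0,0,0],"twist": [0,0,0],"hand": 0}
  ]
}}

```text
time: 16.75
tcp_pos: [0.4686, 0.2814, 0.2651]
tool_rot: [179.9, -0.0, 85.9]
force: [-4.1, -2.8, 9.3]
opening: 0.0124
```

```bash
python3 -c "
from h import *
s=robot.read_state();print(s['tcp_pos'],s['force'],s['torque'])"
```

```text
[0.46858531 0.28140387 0.26509748] [-4.05867149 -2.83464     9.27348761] [-0.34415697  0.78749952  0.13325031]
```

Contact felt at TCP z 0.2656, as predicted. Backing off slightly, then opening.

Request:
{"op": "jog_arm", "data": {
  "series": [
    {"dp": [0,0,-0.001],"twist": [0,0,0],"hand": 0},
    {"dp": [0,0,0],"twist": [0,0,0],"hand": 0},
    {"dp": [0,0,0],"twist": [0,0,0],"hand": 18},
    {"dp": [0,0,0],"twist": [0,0,0],"hand": 24},
    {"dp": [0,0,0],"twist": [0,0,0],"hand": 30}
  ]
}}

```text
time: 17.25
tcp_pos: [0.4683, 0.2816, 0.2648]
tool_rot: [179.9, 0.0, 85.9]
force: [-0.8, 0.4, 0.1]
opening: 0.0303
```

```bash
python3 - <<'E'
from h import *
s=robot.read_state();print(s['tcp_pos'],s['opening'],s['force'])
wshot('w9'); a=cv2.imread('pics/w9.png')
save('s9.png',robot.capture('side')); b=cv2.imread('pics/s9.png')[80:230,200:350]
cv2.imwrite('pics/ws9.png',np.hstack([cv2.resize(a[0:400,120:520],(400,400)),cv2.resize(b,(400,400),interpolation=cv2.INTER_CUBIC)]))
E
```

```text
[0.46834439 0.28155921 0.2647782 ] 0.030253262689397372 [-0.83596438  0.42873311  0.10667919]
```

View pics/ws9.png

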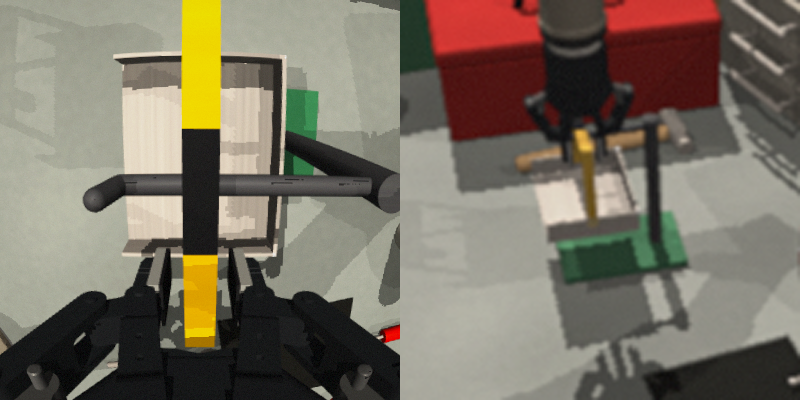

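The bar rests on the hook arm at its black middle and the tray is level, released. Opening wider and withdrawing upwards.

Request:
{"op": "jog_arm", "data": {
  "series": [
    {"dp": [0,0,0],"twist": [0,0,0],"hand": 45},
    {"dp": [0,0,0],"twist": [0,0,0],"hand": 60},
    {"dp": [0,0,0],"twist": [0,0,0],"hand": 60},
    {"dp": [0,0,-0.01],"twist": [0,0,0],"hand": 60},
    {"dp": [0,0,-0.02],"twist": [0,0,0],"hand": 60}
  ]
}}

```text
time: 17.85
tcp_pos: [0.4676, 0.281, 0.2946]
tool_rot: [-180.0, 0.1, 85.9]
force: [0.1, -0.2, -0.0]
opening: 0.0599
```

Request:
{"op": "jog_arm", "data": {
  "series": [
    {"dp": [0,0,-0.035],"twist": [0,0,0],"hand": 60},
    {"dp": [0,0,-0.04],"twist": [0,0,0],"hand": 60},
    {"dp": [-0.02,0,-0.04],"twist": [0,0,0],"hand": 60},
    {"dp": [-0.04,0,-0.02],"twist": [0,0,0],"hand": 60},
    {"dp": [-0.04,0,0],"twist": [0,0,0],"hand": 60}
  ]
}}

```text
time: 18.35
tcp_pos: [0.462, 0.1812, 0.4342]
tool_rot: [179.6, -0.2, 86.0]
force: [0.2, -1.2, 0.0]
opening: 0.0605
```

Request:
{"op": "jog_arm", "data": {
  "series": [
    {"dp": [0,0,0],"twist": [0,0,0],"hand": 60},
    {"dp": [0,0,0],"twist": [0,0,0],"hand": 60},
    {"dp": [0,0,0],"twist": [0,0,0],"hand": 60},
    {"dp": [0,0,0],"twist": [0,0,0],"hand": 60},
    {"dp": [0,0,0],"twist": [0,0,0],"hand": 60}
  ]
}}

```text
time: 18.85
tcp_pos: [0.4608, 0.1827, 0.4297]
tool_rot: [179.9, 0.0, 86.0]
force: [-0.0, 0.4, -0.0]
opening: 0.0595
```

Request:
{"op": "jog_arm", "data": {
  "series": [
    {"dp": [0,0,0],"twist": [0,0,0],"hand": 60},
    {"dp": [0,0,0],"twist": [0,0,0],"hand": 60},
    {"dp": [0,0,0],"twist": [0,0,0],"hand": 60},
    {"dp": [0,0,0],"twist": [0,0,0],"hand": 60},
    {"dp": [0,0,0],"twist": [0,0,0],"hand": 60}
  ]
}}

```text
time: 19.35
tcp_pos: [0.4609, 0.1818, 0.43]
tool_rot: [179.9, 0.0, 85.9]
force: [-0.1, -0.6, -0.1]
opening: 0.0602
```

```bash
python3 - <<'E'
from h import *
s=robot.read_state();print(s['time'],s['tcp_pos'],s['force'])
wshot('w10'); save('s10.png',robot.capture('side')); save('s10a.png',robot.capture('side'))
for i in range(3): robot.capture('wrist')
wshot('w10b')
d=cv2.absdiff(cv2.imread('pics/w10.png'),cv2.imread('pics/w10b.png')); print('diff',d.max(),(d.max(2)>40).sum())
a=cv2.imread('pics/w10b.png'); b=cv2.imread('pics/s10.png'); 
cv2.imwrite('pics/ws10.png',np.vstack([np.hstack([cv2.resize(a[0:400,120:520],(400,400)),cv2.resize(b[80:230,200:350],(400,400),interpolation=cv2.INTER_CUBIC)]),np.hstack([cv2.resize(b[260:380,270:450],(300,200)),cv2.resize(b,(320,200))]+[np.zeros((200,180,3),np.uint8)])]))
E
```

```text
19.35 [0.46094912 0.18175444 0.42999556] [-0.06711139 -0.57358517 -0.08147399]
diff 127 193
```

View pics/ws10.png

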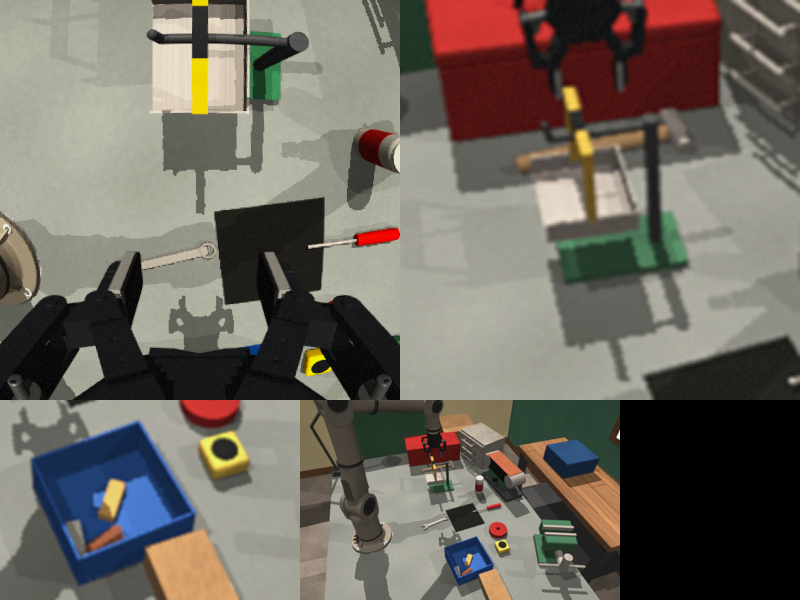

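The tray hangs on the hook by its black middle (crop 200,45), with the three offcuts in the bin. Checking for residual swing before handing in.

Request:
{"op": "jog_arm", "data": {
  "series": [
    {"dp": [0,0,0],"twist": [0,0,0],"hand": 60},
    {"dp": [0,0,0],"twist": [0,0,0],"hand": 60},
    {"dp": [0,0,0],"twist": [0,0,0],"hand": 60},
    {"dp": [0,0,0],"twist": [0,0,0],"hand": 60},
    {"dp": [0,0,0],"twist": [0,0,0],"hand": 60}
  ]
}}

```text
time: 20.2
tcp_pos: [0.4609, 0.1818, 0.43]
tool_rot: [179.9, 0.0, 85.9]
force: [0.1, 0.1, -0.8]
opening: 0.0598
```

Request:
{"op": "jog_arm", "data": {
  "series": [
    {"dp": [0,0,0],"twist": [0,0,0],"hand": 60},
    {"dp": [0,0,0],"twist": [0,0,0],"hand": 60},
    {"dp": [0,0,0],"twist": [0,0,0],"hand": 60},
    {"dp": [0,0,0],"twist": [0,0,0],"hand": 60},
    {"dp": [0,0,0],"twist": [0,0,0],"hand": 60}
  ]
}}

```text
time: 20.7
tcp_pos: [0.4609, 0.1818, 0.43]
tool_rot: [179.9, 0.0, 85.9]
force: [-0.5, -0.5, -0.2]
opening: 0.0598
```

```bash
python3 - <<'E'
from h import *
from scipy.ndimage import gaussian_filter
F=[]
for i in range(6):
    F.append(cv2.cvtColor(robot.capture('side'),cv2.COLOR_RGB2GRAY)[115:185,240:320].astype(np.float32))
for i in range(1,6): print(i,[np.round(x,2) for x in cv2.phaseCorrelate(F[0],F[i])])
p=robot.capture('wrist'); W=cv2.cvtColor(p,cv2.COLOR_RGB2GRAY).astype(np.float32)
for i in range(4):
    V=cv2.cvtColor(robot.capture('wrist'),cv2.COLOR_RGB2GRAY).astype(np.float32)
    print('tray',np.round(cv2.phaseCorrelate(W[0:115,265:370].copy(),V[0:115,265:370].copy())[0],2),'mat',np.round(cv2.phaseCorrelate(W[195:310,330:450].copy(),V[195:310,330:450].copy())[0],2))
E
```

```text
1 [array([0.  , 0.02]), np.float64(0.99)]
2 [array([-0.  ,  0.01]), np.float64(1.01)]
3 [array([0.  , 0.02]), np.float64(1.0)]
4 [array([-0.01,  0.03]), np.float64(1.0)]
5 [array([0.03, 0.02]), np.float64(0.99)]
tray [-0.01  0.01] mat [-0.01 -0.03]
tray [-0.02  0.03] mat [-0.01 -0.  ]
tray [0.02 0.04] mat [-0.01 -0.01]
tray [-0.01  0.03] mat [-0.02 -0.01]
```

Still (under 0.05 px of movement). Handing in.

```bash
python3 -c "
from h import *
print(robot.finish_job())"
```

```text
the job is handed in; nothing more can be done
None
```

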